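# Push the medal capsule out of its cluster and home against the sprung stop

## Robot

A 6-joint arm with a two-finger parallel gripper is mounted at the origin on the work surface. World frame = base frame: x ahead of the robot, y to its left, z up, the work surface at z = 0. Lengths are in m, angles in rad, forces in N, time in s.
With the tool pointing down it reaches from about 0.35 to 0.85 m from the base axis. Payload 8.1 kg.
Tool frame: the origin (TCP) lies at the very end of the fingers, on their centre line; the grasp point (between the pads) lies robot.hold_point_z behind it (robot.hold_point_z is the distance from the TCP to the grasp point, in m); z points along the fingers, y is the direction in which the jaws open and shut (so a half turn about z gives the same grasp; the last joint's range is limited). The gripper opens to 93 mm and grips with 3 to 60 N. Pads are 15 mm wide; open, the fingers measure 128 mm over their backs; the gripper's body (75 mm by 188 mm) begins 65 mm behind the grasp point.
Start: joints at [1.052, 0.13, 1.488, -0, 1.523, -0.085], TCP at [0.252, 0.544, 0.219] pointing down, gripper open.
Joint ranges: [-2.96, 2.96], [-0.89, 2.26], [0.02, 2.5], [-1.34, 4.48], [0, 2.73], [-2.66, 2.66]. Speed limits (rad/s): [2.39, 2.39, 2.79, 3.14, 3.14, 3.14].

## Interface

Orientations are given as a rotation vector (axis times angle).
In Python, from plant import robot, cams gives the robot as it stands. The module is installed in compiled form; this text tells all that it offers.
- The arm moves only by the tool step_arm, never from a script. Its argument "deltas" is a list of rows, each an object with "offset": the shift along the tool's x, y, z in cm, a list of three; "roll": the turn about the tool's z in rad. In form: [{"offset": [x, y, z], "roll": roll}, ...]. A call has 1 to 12 rows; each row shifts and turns the commanded pose from where the row before left it, along the tool's axes as they then stand; what a row does not reach is not made up. A row lasts 1/8 s, in which the tool goes at most 62.5 mm and 10.7 degrees, less where a joint would pass 70% of its speed; a pose out of reach is approached as far as the arm can. A call with a gripper value outside its range is refused whole. "fingers" is the finger opening in cm, from 0 to 9.3, set as the call begins (left out, the last holds). The fingers move at their own pace and stop on an object; "grip_force" is the grip in N (left out, the last holds). Time passes only in rows, so rows that do not move let the fingers close. It gives the time, the measured TCP pose, the force and the opening at its end, in the units of the state.
- robot.read_state(): the state, without advancing time (a new reading comes with each control period).
- cams.read_camera(name): name is "scene" or "top"; returns a dict with "pixels" (400x640x3 uint8, red, green, blue), "fx", "fy", "cx", "cy" (pixels), "k1" (the pictures are not rectified: a ray, as slopes to the right and down, at radius r is drawn at 1 + k1 r^2 times it, then the intrinsics apply), "extrinsics" (4x4, takes a point from world to camera coordinates). Camera axes: x right, y down, z forward; pixel columns grow to the right and rows downward; lengths in m; the calibration is good to about 2 mm. A picture is of the moment at which its call begins. There is no depth.
- robot.close_job(): hands the job in, once; it reports no verdict.
Trained networks look in a picture, given as the dict that the camera call returned (one of the last four; its "shot" number tells which), for a name from the list of things; names that differ only in an ending like _2 or _b are one class to them, and where a whole thing is asked for, a point or a joint stands for the part that bears it (a point fixed in the world has none). Each returns a list of dicts, best first, with "score" (0 to 1); they miss things now and then, are a little off and sometimes report something else, mostly with a low value. They report only what shows in the picture. A call takes as long as a camera call. They do not tell look-alikes from the thing itself.
- cams.boxes_of(picture, thing): "xy" ([column, row] in pixels, amid what is visible of it).
- cams.silhouettes(picture, thing): "mask" (400x640 bool, what is visible of it) and "xy" ([column, row] in pixels, amid what is visible of it).
- cams.pinpoint(picture, thing): "xy" ([column, row] in pixels: a listed point, or the origin of a listed thing).
The state is a dict: "t": time; "q": joint angles; "dq": joint speeds; "joint_torque": joint torques, N m; "tool_pos": TCP position; "orientation": TCP orientation; "force": force on the tool from outside, world axes, zero at the start; "wrist_torque": the same for the moment, N m; "opening": finger opening in m.
Only numpy, scipy, OpenCV 4.12 (cv2) and the standard library are available. Lean on these libraries where they do the work, as an engineer would, in place of code of your own. Each camera call takes 0.05 s, during which the arm holds its last target. There are 200 camera calls.

## Task

Three clear capsules lie touching on the desk: push the big deep one clear of the two small flat ones, which must stay where they are, and slide it flat along the desk, without lifting or tipping it, into the railed viewing cradle. Push on gently until it meets the sprung stop, whose setting you must find by feel, keep it pressed there at about 8 N for a full second, then ease off and leave it lying in the cradle. Never press it hard against the cradle (15 N would crack it), and leave the loupe, gauge plate and coaster alone.

Things in the scene. Friction and masses are not known exactly. Their poses are not given: they have to be found in the camera images.
- medal_center (a point): Centre (15 mm above the desk) of the big deep clear capsule with a silver-coloured medal inside: a disc 90 mm across and 30 mm tall, about 0.2 kg, lying flat on the desk. Too wide to grip, so it is pushed by its side. Above 12 mm it stands clear of the flat capsules: fingertips held 15 to 20 mm above the desk pass over those and can push it from their side.
- flat_a_center (a point): Centre (6 mm above the desk) of one small flat clear capsule with a brass-coloured coin: a disc 60 mm across and 12 mm tall, about 0.09 kg, loose. At the start it touches the big capsule and the other flat one (the three form a triangle). It must not be moved by more than 5 mm at any time.
- flat_b_center (a point): The same for the other small flat capsule, of identical shape and size.
- cradle: Viewing cradle fixed to the desk: two parallel aluminium rails, 10 mm tall, with a lane 95 mm wide between them; the desk is the lane's floor. Origin on the desk, on the lane's centre line; x points along the lane in the direction of insertion, y across it, z up. The parallel rails run from x = -55 to +100 mm. Inside sits a dark stop block 26 mm tall with a short steel screw on top.
- cradle_mouth (a point): Middle of the cradle's open mouth, on the desk, at x = -95 mm of the cradle. From here to x = -55 mm the rails close in from about 127 mm apart to the lane's 95 mm. Axes as the cradle's.
- stop_zone (a point): Point on the lane's centre line 15 mm above the cradle's origin. The stop block's pad (60 mm wide, 4 to 24 mm above the desk, facing the mouth) meets the big capsule when the capsule's centre is between 20 mm before and 20 mm beyond this point; its locked setting is not given. The pad is sprung: 2 N per mm from zero over 8.5 mm, then hard (17 N); on release it pushes the capsule back.
- loupe: Bystander: brass folding loupe, 72 mm long, 34 mm wide and 12 mm tall, loose; origin under its round lens ring, x along its folded cover.
- gauge: Bystander: round steel gauge plate pierced with graded holes, 90 mm across, 4 mm thick, loose; origin at the centre of its underside.
- coaster: Bystander: squat round black coaster, 100 mm across, 14 mm tall, loose; origin at the centre of its underside.
Things that resemble listed ones, but are neither listed nor needed, are in the scene too. Leave any yellow look-alike of the part that bears medal_center alone.

How it is judged:
On the way, in this order (a step that is already met when the one before it is completed fails the run):
1. the big capsule stands clear of both flat ones, by more than 15 mm (horizontal distance between medal_center and flat_a_center above 0.09 m and horizontal distance between medal_center and flat_b_center above 0.09 m), for 0.1 s.
2. the big capsule is in the lane and is kept pressed against the sprung stop with more than 4 N for half a second (x of medal_center in the frame of cradle above -0.022 m and y of medal_center in the frame of cradle between -0.005 and 0.005 m and contact force between medal and cradle above 4 N), for 0.5 s.
At the end, for the whole second after the job is handed in: The big capsule lies flat and at rest between the cradle's rails, its centre within 5 mm of the lane's centre line and no more than 30 mm short of the cradle's origin; both flat capsules are within 5 mm of where they were, and loupe, gauge plate and coaster within 10 mm (x of medal_center in the frame of cradle above -0.03 m and y of medal_center in the frame of cradle between -0.005 and 0.005 m and height (world z) of medal_center below 0.018 m and angle between medal_center's own z axis and vertical below 0.06 rad and linear speed of medal below 0.01 m/s and distance of each of flat_a_center, flat_b_center from where it was at the start of the episode below 0.005 m and distance of each of loupe, gauge, coaster from where it was at the start of the episode below 0.01 m); the robot touches nothing.
It fails at once if a flat capsule is moved by more than 5 mm (distance of any of flat_a_center, flat_b_center from where it was at the start of the episode above 0.005 m).
It fails at once if the big capsule is pressed against the cradle with more than 15 N (contact force between medal and cradle above 15 N).
It fails at once if the big capsule is lifted by more than 6 mm or tipped by more than 0.2 rad (height (world z) of medal_center above 0.021 m or angle between medal_center's own z axis and vertical above 0.2 rad).
It fails at once if the loupe, gauge plate or coaster is moved by more than 10 mm (distance of any of loupe, gauge, coaster from where it was at the start of the episode above 0.01 m).
It also fails if it takes over 72 s, if anything falls off the work surface, if the arm or the gripper's body presses on something with over 40 N, if the wrist force passes 120 N, or if a joint passes its speed limit or range.

## Working session

There is one attempt and no reset: what is moved stays moved. The work goes in short steps, Python scripts to look and compute and a tool call to move; the robot and the scene stay as the last step left them, time stands still between calls to the robot, and variables do not carry over. Pictures are saved under pics/ and viewed, about 8 in all and at most 12, crops included, and the job is handed in when it is done.

Besides the shell and the picture viewer there is one more tool, called after "Emit:" as name(argument=value, ...), one argument or row to a line, values as JSON. step_arm: Moves the arm, as the interface text tells. Its arguments: {"type":"object","properties":{"deltas":{"type":"array"},"fingers":{"type":"number"},"grip_force":{"type":"number"}},"required":["deltas"]}

```bash
mkdir -p pics
cat > h.py <<'E'
import numpy as np, cv2
from plant import robot, cams
def ray(p,xy,z):
    K=np.array([[p['fx'],0,p['cx']],[0,p['fy'],p['cy']],[0,0,1.]])
    d=np.array([p['k1'],0,0,0,0.])
    # drawn = (1+k1 r^2)*ray
    u=cv2.undistortPoints(np.array([[xy]],float),K,d)[0,0]
    E=np.array(p['extrinsics']);R=E[:3,:3];t=E[:3,3]
    c=-R.T@t;v=R.T@np.array([u[0],u[1],1])
    return (c+v*(z-c[2])/v[2])
def proj(p,X):
    E=np.array(p['extrinsics']);c=E[:3,:3]@np.asarray(X,float)+E[:3,3]
    a,b=c[0]/c[2],c[1]/c[2];s=1+p['k1']*(a*a+b*b)
    return np.array([p['fx']*a*s+p['cx'],p['fy']*b*s+p['cy']])
def save(p,n): cv2.imwrite('pics/'+n,p['pixels'][:,:,::-1])
E
python3 - <<'E'
from h import *
np.set_printoptions(precision=4,suppress=True)
print(robot.read_state(), robot.hold_point_z)
Z=dict(medal_center=.015,flat_a_center=.006,cradle=0,cradle_mouth=0,stop_zone=.015,loupe=0,gauge=0,coaster=0)
for c in ['top','scene']:
    p=cams.read_camera(c);save(p,c+'0.png');print(c,p['fx'],p['k1'],ray(p,[320,200],0))
    for n,z in Z.items():
        for r in cams.pinpoint(p,n): print(n,np.round(r['score'],2),np.round(r['xy'],1),ray(p,r['xy'],z))
E
```

```text
{'t': 0.0, 'q': array([ 1.0516,  0.1311,  1.4893,  0.    ,  1.523 , -0.0854]), 'dq': array([-0.0014, -0.0004,  0.0008, -0.0006, -0.0013, -0.0003]), 'joint_torque': array([  0.0002, -55.985 , -49.1762,   0.077 ,   0.0351,  -0.0002]), 'tool_pos': array([0.2519, 0.5439, 0.2176]), 'orientation': array([-0.676 , -3.0674,  0.0028]), 'force': array([-0.2141, -0.3329, -0.2564]), 'wrist_torque': array([ 0.0089, -0.0465, -0.0007]), 'opening': 0.0932651145089684} 0.0188
top 433.20480127032744 -0.09012785317971433 [ 0.579  -0.0306  0.    ]
medal_center 0.84 [315.3 279.4] [ 0.3928 -0.0197  0.015 ]
medal_center 0.77 [327.3 205. ] [ 0.5643 -0.0474  0.015 ]
medal_center 0.58 [352.1 142.5] [ 0.7171 -0.1077  0.015 ]
flat_a_center 0.69 [362.3 206.1] [ 0.5634 -0.1303  0.006 ]
loupe 0.8 [437.6 266.3] [ 0.4221 -0.305   0.    ]
loupe 0.38 [326.1 207.6] [ 0.5607 -0.045   0.    ]
gauge 0.91 [290.2 145.7] [0.7135 0.042  0.    ]
coaster 0.62 [437.  182.4] [ 0.6227 -0.3131  0.    ]
scene 425.5246335265104 -0.10731403547742954 [ 0.5406 -0.029   0.    ]
medal_center 0.89 [234.4 222.1] [ 0.7121 -0.1044  0.015 ]
medal_center 0.59 [364.3 168.7] [ 0.411  -0.0111  0.015 ]
medal_center 0.57 [304.  197.2] [ 0.5682 -0.0498  0.015 ]
stop_zone 0.63 [436.9 271.9] [0.5419 0.2577 0.015 ]
loupe 0.55 [272.  124.4] [ 0.4239 -0.2993  0.    ]
gauge 0.74 [288.6 270.6] [0.714  0.0481 0.    ]
gauge 0.62 [210.3 158.1] [ 0.6147 -0.3105  0.    ]
coaster 0.75 [208.3 156.6] [ 0.6145 -0.3184  0.    ]
```

View pics/top0.png

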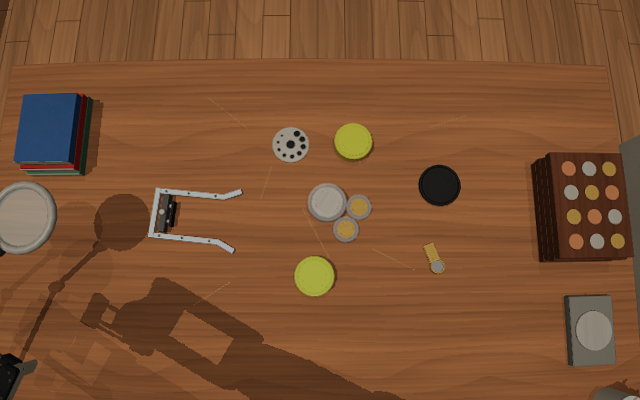

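View pics/scene0.png

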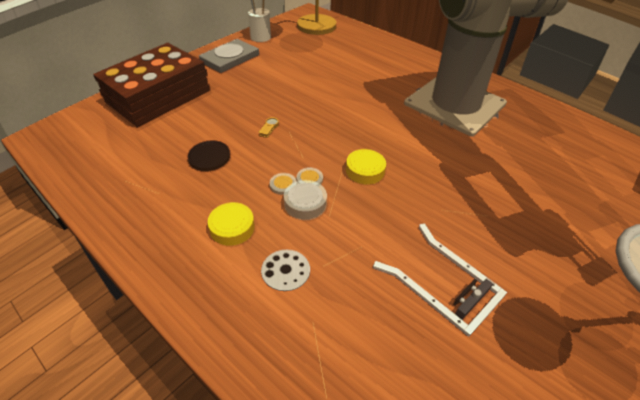

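The two pictures agree. The silver capsule is at top (327,202), with flats at about (358,207) and (346,230). The cradle's mouth is near (235,221) and its lane runs left. The yellow discs are decoys. I'll zoom in for measurements.

Run:
```python
from h import *
np.set_printoptions(precision=4,suppress=True)
for c in ['top','scene']:
    p=cams.read_camera(c)
    for n,z in dict(medal_center=.03,flat_a_center=.012,cradle=.01).items():
        for r in cams.silhouettes(p,n):
            m=r['mask'].astype(np.uint8);(x,y),rad=cv2.minEnclosingCircle(cv2.findNonZero(m))
            print(c,n,round(r['score'],2),m.sum(),np.round(r['xy'],1),(round(x,1),round(y,1),round(rad,1)),ray(p,(x,y),z))
    for n,z in dict(cradle=0,cradle_mouth=0,stop_zone=.015,flat_b_center=.006).items():
        for r in cams.pinpoint(p,n): print(c,'pin',n,r['score'],r['xy'],ray(p,r['xy'],z))
    if c=='top':
        a=p['pixels'][170:265,140:260,::-1];b=p['pixels'][170:250,300:380,::-1]
        cv2.imwrite('pics/crA.png',cv2.resize(a,None,fx=6,fy=6,interpolation=cv2.INTER_CUBIC))
        cv2.imwrite('pics/crB.png',cv2.resize(b,None,fx=6,fy=6,interpolation=cv2.INTER_CUBIC))
```

```text
top medal_center 0.98 1191 [352.9 141.1] (352.1, 141.8, 19.8) [ 0.7139 -0.1064  0.03  ]
top medal_center 0.79 1191 [324.8 204.6] (327.3, 202.9, 19.9) [ 0.5666 -0.047   0.03  ]
top medal_center 0.64 1224 [311.6 278.4] (313.3, 275.7, 20.0) [ 0.4009 -0.0151  0.03  ]
top flat_a_center 0.69 566 [360.6 204.8] (358.0, 207.0, 13.6) [ 0.5602 -0.1195  0.012 ]
top cradle 0.64 1787 [172.7 213.1] (195.4, 215.5, 51.7) [0.5397 0.2626 0.01  ]
top pin cradle 0.25 [288.8, 144.2] [0.7174 0.0455 0.    ]
top pin flat_b_center 0.94 [343.2, 225.6] [ 0.5171 -0.0847  0.006 ]
scene medal_center 0.92 1416 [303.  201.1] (304.7, 200.0, 22.2) [ 0.5834 -0.0333  0.03  ]
scene medal_center 0.81 1539 [232.7 224.3] (230.5, 223.8, 23.3) [ 0.7271 -0.0952  0.03  ]
scene medal_center 0.68 1158 [364.1 170.1] (365.4, 166.3, 20.3) [ 0.4171 -0.0049  0.03  ]
scene flat_a_center 0.73 405 [280.  181.7] (282.4, 183.9, 13.5) [ 0.5686 -0.1137  0.012 ]
scene cradle 0.95 3043 [460.3 290. ] (439.5, 278.5, 67.3) [0.5475 0.268  0.01  ]
scene pin cradle 0.49 [285.1, 271.4] [0.7196 0.0446 0.    ]
scene pin cradle_mouth 0.48 [307.3, 178.7] [ 0.5108 -0.0938  0.    ]
scene pin stop_zone 0.66 [437.2, 271.0] [0.5398 0.2571 0.015 ]
scene pin flat_b_center 0.76 [308.7, 177.6] [ 0.5107 -0.0896  0.006 ]
```

View pics/crA.png

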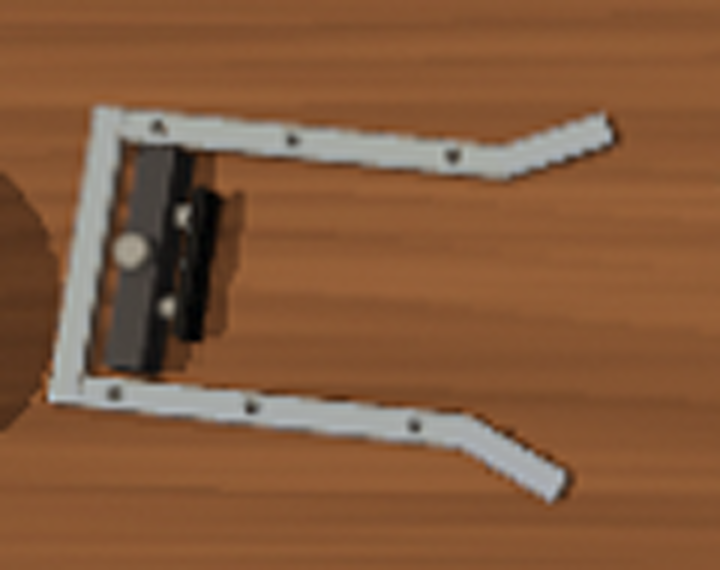

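View pics/crB.png

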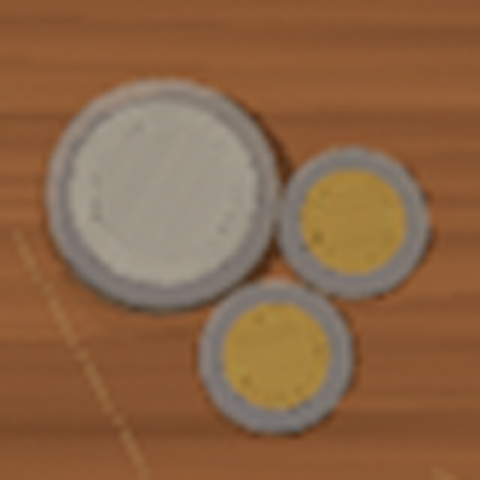

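Run:
```python
from h import *
np.set_printoptions(precision=4,suppress=True)
p=cams.read_camera('top')
f=lambda c,ox,oy:[(c[0]+.5)/6-.5+ox,(c[1]+.5)/6-.5+oy]
A=lambda c:ray(p,f(c,140,170),.01)[:2]
U=[A((120,138)),A((500,180))];L=[A((85,378)),A((465,416))]
for e in (U,L): d=e[1]-e[0]; print(e,np.degrees(np.arctan2(d[1],d[0])))
d=(U[0]-U[1])/np.linalg.norm(U[0]-U[1])+(L[0]-L[1])/np.linalg.norm(L[0]-L[1]);d/=np.linalg.norm(d)
n=np.array([-d[1],d[0]]);print('dir',d,np.degrees(np.arctan2(d[1],d[0])),'width',[n@(u-l) for u,l in zip(U,L)])
mid=lambda a,b:(a+b)/2
bend=mid(U[1],L[1]);end=mid(A((608,130)),A((560,485)));back=mid(A((100,108)),A((55,400)))
print('bend',bend,'mouth',end,'back',back)
ctr=np.mean(U+L,axis=0); print('centerline pt',ctr,'offs',[n@(x-ctr) for x in (bend,end,back)],'along',[d@(x-bend) for x in (end,back)])
o=ctr+d*(d@(bend-ctr)+.055);print('origin',o)
for c,z in [((163,195),.03),((353,222),.012),((277,357),.012)]: print(ray(p,f(c,300,170),z))
# distances
s=robot.read_state()
from scipy.spatial.transform import Rotation as R
print(R.from_rotvec(s['orientation']).as_matrix())
```

```text
[array([0.5945, 0.3525]), array([0.5778, 0.1989])] -96.22940000930946
[array([0.4986, 0.3602]), array([0.4847, 0.2089])] -95.26373689503848
dir [0.1001 0.995 ] 84.25343154782604 width [np.float64(-0.09621695420477788), np.float64(-0.0936346988346285)]
bend [0.5312 0.2039] mouth [0.5281 0.1639] back [0.5483 0.3666]
centerline pt [0.5389 0.2801] offs [np.float64(5.52945258888318e-06), np.float64(-0.0008554430208562771), np.float64(-0.0007121680876676873)] along [np.float64(-0.0401442311768545), np.float64(0.16359293185036117)]
origin [0.5367 0.2586]
[ 0.5685 -0.0458  0.03  ]
[ 0.5612 -0.1205  0.012 ]
[ 0.5082 -0.0902  0.012 ]
[[-0.9074  0.4203 -0.    ]
 [ 0.4203  0.9074  0.    ]
 [ 0.      0.     -1.    ]]
```

Emit:
step_arm(
  deltas=[
    {"offset": [0, 0, 0], "roll": 0.155},
    {"offset": [0, 0, 0], "roll": 0.155},
    {"offset": [0, 0, 0], "roll": 0.155},
    {"offset": [0, 0, 0], "roll": 0.155},
    {"offset": [0, 0, 0], "roll": 0.155},
    {"offset": [0, 0, 0], "roll": 0.155},
    {"offset": [0, 0, 0], "roll": 0.155},
    {"offset": [0, 0, 0], "roll": 0.152},
    {"offset": [0, 0, 0], "roll": 0},
  ],
  fingers=5.6,
)

```text
t: 2.88
tool_pos: [0.2522, 0.5444, 0.2186]
orientation: [2.329, 2.109, -0.0]
force: [-0.6, -0.3, 0.8]
opening: 0.0559
```

```bash
cat >> h.py <<'E'
from scipy.spatial.transform import Rotation as R
def where(tgt=None):
    s=robot.read_state();M=R.from_rotvec(s['orientation']).as_matrix()
    x=M[:,0];o=np.array([.5367,.2586]);d=np.array([.1001,.995]);n=np.array([-d[1],d[0]])
    r=s['tool_pos'][:2]-o
    print('t %.2f'%s['t'],'tcp',s['tool_pos'].round(4),'yaw %.2f'%np.degrees(np.arctan2(x[1],x[0])),'lane',(d@r).round(4),(n@r).round(4),'F lane',(s['force'][:2]@d).round(2),(s['force'][:2]@n).round(2),s['force'][2].round(2),'open',round(s['opening'],4),'tilt',M[2].round(4))
    if tgt is not None: print('offset cm',(M.T@(np.array(tgt)-s['tool_pos'])*100).round(2))
E
python3 -c "
from h import *
where([.562,-.1105,.2])"
```

```text
t 2.88 tcp [0.2522 0.5444 0.2186] yaw 84.32 lane 0.2559 0.3117 F lane -0.32 0.61 0.75 open 0.0559 tilt [-0.  0. -1.]
offset cm [-62.1   37.31   1.87]
```

Emit:
step_arm(
  deltas=[
    {"offset": [-4.14, 2.487, 0], "roll": 0},
    {"offset": [-4.14, 2.487, 0], "roll": 0},
    {"offset": [-4.14, 2.487, 0], "roll": 0},
    {"offset": [-4.14, 2.487, 0], "roll": 0},
    {"offset": [-4.14, 2.487, 0], "roll": 0},
    {"offset": [-4.14, 2.487, 0], "roll": 0},
    {"offset": [-4.14, 2.487, 0], "roll": 0},
    {"offset": [-4.14, 2.487, 0], "roll": 0},
    {"offset": [-4.14, 2.487, 0], "roll": 0},
    {"offset": [-4.14, 2.487, 0], "roll": 0},
    {"offset": [-4.14, 2.487, 0], "roll": 0},
    {"offset": [-4.14, 2.487, 0], "roll": 0},
  ],
)

```text
t: 4.38
tool_pos: [0.5001, 0.0188, 0.2189]
orientation: [2.325, 2.112, 0.001]
force: [0.4, -0.3, -1.0]
opening: 0.0557
```

Emit:
step_arm(
  deltas=[
    {"offset": [-4.14, 2.487, 3], "roll": 0},
    {"offset": [-4.14, 2.487, 3], "roll": 0},
    {"offset": [-4.14, 2.487, 3], "roll": 0},
    {"offset": [0, 0, 2], "roll": 0},
    {"offset": [0, 0, 0], "roll": 0},
    {"offset": [0, 0, 0], "roll": 0},
  ],
)

```text
t: 5.12
tool_pos: [0.5617, -0.1097, 0.1098]
orientation: [2.327, 2.11, 0.001]
force: [0.1, 0.0, 0.4]
opening: 0.0559
```

```bash
python3 -c "
from h import *
p=cams.read_camera('scene');cv2.imwrite('pics/s1.png',cv2.resize(p['pixels'][80:280,180:420,::-1],None,fx=3,fy=3))
where([.562,-.1105,.016])"
```

```text
t 5.17 tcp [ 0.5621 -0.1098  0.1103] yaw 84.40 lane -0.3641 -0.0622 F lane 0.03 -0.6 0.44 open 0.0559 tilt [-2.0e-04  2.3e-03 -1.0e+00]
offset cm [-0.06 -0.03  9.43]
```

View pics/s1.png

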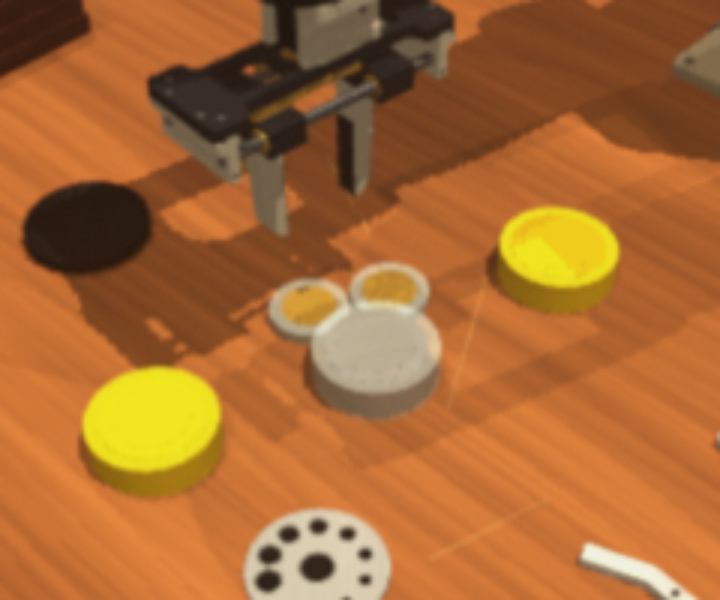

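The open fingers hang behind the flats, facing the big capsule, so I'll descend.

Emit:
step_arm(
  deltas=[
    {"offset": [0, 0, 2], "roll": 0},
    {"offset": [0, 0, 2], "roll": 0},
    {"offset": [0, 0, 2], "roll": 0},
    {"offset": [0, 0, 1.5], "roll": 0},
    {"offset": [0, 0, 0.9], "roll": 0},
    {"offset": [0, 0, 0.5], "roll": 0},
    {"offset": [0, 0, 0.4], "roll": 0},
    {"offset": [0, 0, 0], "roll": 0},
    {"offset": [0, 0, 0], "roll": 0},
  ],
)

```text
t: 6.3
tool_pos: [0.5618, -0.1108, 0.0162]
orientation: [2.329, 2.107, 0.001]
force: [0.8, 0.1, -0.5]
opening: 0.056
```

```bash
python3 -c "
from h import *
where()"
```

```text
t 6.30 tcp [ 0.5618 -0.1108  0.0162] yaw 84.27 lane -0.3651 -0.0619 F lane 0.15 -0.81 -0.53 open 0.056 tilt [-2.e-04  9.e-04 -1.e+00]
```

Emit:
step_arm(
  deltas=[
    {"offset": [0.5, 0, 0], "roll": 0},
    {"offset": [0.5, 0, 0], "roll": 0},
    {"offset": [0.5, 0, 0], "roll": 0},
    {"offset": [0.4, 0, 0], "roll": 0},
    {"offset": [0.3, 0, 0], "roll": 0},
    {"offset": [0.3, 0, 0], "roll": 0},
    {"offset": [0.4, 0, 0], "roll": 0},
    {"offset": [0.5, 0, 0], "roll": 0},
    {"offset": [0.5, 0, 0], "roll": 0},
    {"offset": [0.5, 0, 0], "roll": 0},
    {"offset": [0.4, 0, 0], "roll": 0},
    {"offset": [0, 0, 0], "roll": 0},
  ],
)

```text
t: 7.8
tool_pos: [0.5661, -0.0624, 0.0156]
orientation: [-2.329, -2.108, -0.0]
force: [0.5, 0.1, 0.2]
opening: 0.0557
```

```bash
python3 -c "
from h import *
p=cams.read_camera('scene');cv2.imwrite('pics/s2.png',cv2.resize(p['pixels'][100:280,180:420,::-1],None,fx=3,fy=3))
where()"
```

```text
t 7.85 tcp [ 0.5662 -0.0627  0.0156] yaw 84.29 lane -0.3167 -0.0615 F lane -0.15 -0.05 0.02 open 0.0562 tilt [ 2.e-04 -0.e+00 -1.e+00]
```

View pics/s2.png

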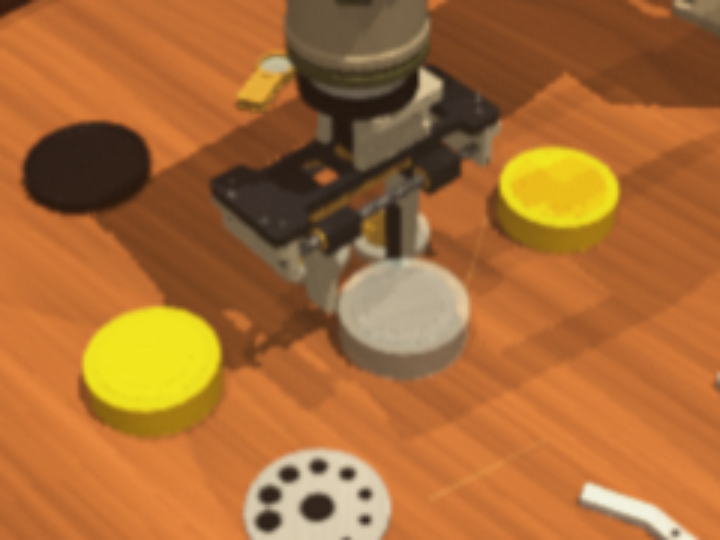

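The capsule is seated between both fingers at about crop (403,315) and the flats are undisturbed. I'll push on diagonally towards the mouth.

Emit:
step_arm(
  deltas=[
    {"offset": [0.5, -0.1, 0], "roll": 0},
    {"offset": [0.6, -0.23, 0], "roll": 0},
    {"offset": [0.6, -0.23, 0], "roll": 0},
    {"offset": [0.6, -0.23, 0], "roll": 0},
    {"offset": [0.6, -0.23, 0], "roll": 0},
    {"offset": [0.6, -0.23, 0], "roll": 0},
    {"offset": [0.6, -0.23, 0], "roll": 0},
    {"offset": [0.6, -0.23, 0], "roll": 0},
    {"offset": [0.6, -0.23, 0], "roll": 0},
    {"offset": [0.6, -0.23, 0], "roll": 0},
    {"offset": [0.6, -0.23, 0], "roll": 0},
    {"offset": [0.6, -0.23, 0], "roll": 0},
  ],
)

```text
t: 9.35
tool_pos: [0.547, 0.0107, 0.0157]
orientation: [2.33, 2.108, -0.0]
force: [0.8, -1.2, -0.6]
opening: 0.0562
```

Emit:
step_arm(
  deltas=[
    {"offset": [0.6, -0.25, 0], "roll": 0},
    {"offset": [0.6, -0.25, 0], "roll": 0},
    {"offset": [0.6, -0.25, 0], "roll": 0},
    {"offset": [0.6, -0.25, 0], "roll": 0},
    {"offset": [0.6, -0.25, 0], "roll": 0},
    {"offset": [0.6, -0.25, 0], "roll": 0},
    {"offset": [0.6, -0.25, 0], "roll": 0},
    {"offset": [0.6, -0.25, 0], "roll": 0},
    {"offset": [0.6, -0.25, 0], "roll": 0},
    {"offset": [0.6, -0.25, 0], "roll": 0},
    {"offset": [0.5, -0.2, 0], "roll": 0},
    {"offset": [0.3, 0, 0], "roll": 0},
  ],
)

```text
t: 10.85
tool_pos: [0.5268, 0.081, 0.0156]
orientation: [-2.329, -2.108, 0.0]
force: [-0.2, -0.7, -0.4]
opening: 0.0562
```

```bash
python3 -c "
from h import *
p=cams.read_camera('top');cv2.imwrite('pics/t2.png',cv2.resize(p['pixels'][150:270,140:380,::-1],None,fx=3.3,fy=3.3,interpolation=cv2.INTER_CUBIC))
where()
q=cams.read_camera('scene')
for c in (p,q):
  for r in cams.silhouettes(c,'medal_center'):
    (x,y),rad=cv2.minEnclosingCircle(cv2.findNonZero(r['mask'].astype(np.uint8)));print(round(r['score'],2),x,y,rad,ray(c,(x,y),.03 if c is p else .015))
"
```

```text
t 10.90 tcp [0.5269 0.0812 0.0156] yaw 84.29 lane -0.1775 -0.008 F lane -0.63 0.47 -0.29 open 0.0564 tilt [ 1.e-04 -2.e-04 -1.e+00]
0.77 351.9418640136719 142.31394958496094 19.643661499023438 [ 0.71265466 -0.10603016  0.03      ]
0.56 313.7757568359375 275.9955749511719 19.862817764282227 [ 0.40027492 -0.01623184  0.03      ]
0.55 194.90225219726562 220.1270751953125 49.204017639160156 [0.52580342 0.25768748 0.03      ]
0.51 241.0 227.0 10.816754341125488 [0.51032275 0.15035868 0.03      ]
0.77 230.75253295898438 223.02130126953125 23.635013580322266 [ 0.71856563 -0.10790359  0.015     ]
0.76 381.9946594238281 231.7882537841797 24.288007736206055 [0.5331769  0.12687115 0.015     ]
0.76 357.5 168.5 16.80783462524414 [ 0.42098176 -0.02275221  0.015     ]
```

View pics/t2.png

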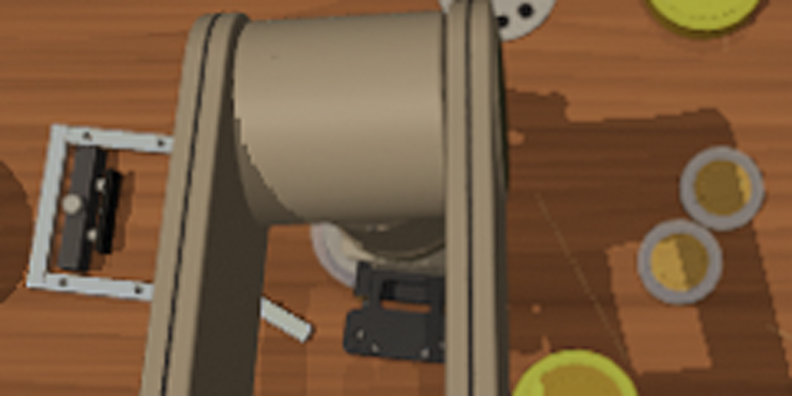

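Emit:
step_arm(
  deltas=[
    {"offset": [0.4, -0.16, 0], "roll": 0},
    {"offset": [0.4, -0.16, 0], "roll": 0},
    {"offset": [0.4, -0.16, 0], "roll": 0},
    {"offset": [0.4, -0.16, 0], "roll": 0},
    {"offset": [0.4, -0.16, 0], "roll": 0},
    {"offset": [0.4, 0, 0], "roll": 0},
    {"offset": [0.4, 0, 0], "roll": 0},
    {"offset": [0.4, 0, 0], "roll": 0},
    {"offset": [0.4, 0, 0], "roll": 0},
    {"offset": [0, 0, 0], "roll": 0},
    {"offset": [0, 0, 0], "roll": 0},
  ],
)

```text
t: 12.42
tool_pos: [0.5226, 0.1174, 0.0156]
orientation: [-2.329, -2.108, -0.0]
force: [0.4, -1.2, 1.0]
opening: 0.056
```

```bash
python3 -c "
from h import *
where()
p=cams.read_camera('scene');cv2.imwrite('pics/s3.png',cv2.resize(p['pixels'][190:350,320:530,::-1],None,fx=3.7,fy=3.7,interpolation=cv2.INTER_CUBIC))
where()
"
```

```text
t 12.43 tcp [0.5226 0.1174 0.0156] yaw 84.28 lane -0.1419 -0.0001 F lane -1.15 -0.53 1.01 open 0.056 tilt [ 1.e-04 -0.e+00 -1.e+00]
t 12.47 tcp [0.5226 0.1173 0.0156] yaw 84.27 lane -0.142 -0.0001 F lane -0.3 -0.53 0.09 open 0.0558 tilt [ 1.e-04 -1.e-04 -1.e+00]
```

View pics/s3.png

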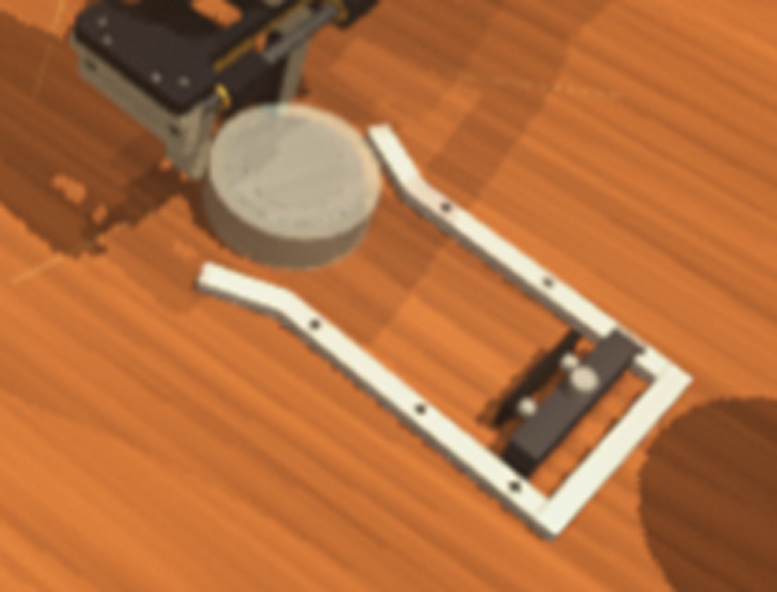

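Aligned with the mouth. I'll enter slowly and watch the forces.

Emit:
step_arm(
  deltas=[
    {"offset": [0.2, 0, 0], "roll": 0},
    {"offset": [0.2, 0, 0], "roll": 0},
    {"offset": [0.2, 0, 0], "roll": 0},
    {"offset": [0.2, 0, 0], "roll": 0},
    {"offset": [0.2, 0, 0], "roll": 0},
    {"offset": [0.2, 0, 0], "roll": 0},
    {"offset": [0.2, 0, 0], "roll": 0},
    {"offset": [0.2, 0, 0], "roll": 0},
    {"offset": [0.2, 0, 0], "roll": 0},
    {"offset": [0.2, 0, 0], "roll": 0},
    {"offset": [0.2, 0, 0], "roll": 0},
    {"offset": [0.2, 0, 0], "roll": 0},
  ],
)

```text
t: 13.98
tool_pos: [0.525, 0.1413, 0.0156]
orientation: [-2.33, -2.108, 0.0]
force: [0.2, -0.7, -0.9]
opening: 0.0562
```

```bash
python3 -c "
from h import *
where()
p=cams.read_camera('scene')
for i in range(3): where();cams.read_camera('scene')
for r in cams.silhouettes(p,'medal_center'):
    (x,y),rad=cv2.minEnclosingCircle(cv2.findNonZero(r['mask'].astype(np.uint8)));print(round(r['score'],2),x,y,rad,ray(p,(x,y),.015))
"
```

```text
t 13.97 tcp [0.525  0.1413 0.0156] yaw 84.27 lane -0.1179 -0.0001 F lane -0.69 -0.3 -0.91 open 0.0562 tilt [-0. -0. -1.]
t 14.03 tcp [0.5251 0.1415 0.0157] yaw 84.27 lane -0.1176 -0.0002 F lane 0.29 -0.77 -0.48 open 0.0562 tilt [ 2.e-04  1.e-04 -1.e+00]
t 14.07 tcp [0.525  0.1414 0.0156] yaw 84.28 lane -0.1178 -0.0001 F lane 0.39 0.97 -0.34 open 0.0561 tilt [ 1.e-04 -0.e+00 -1.e+00]
t 14.12 tcp [0.5251 0.1414 0.0157] yaw 84.28 lane -0.1178 -0.0001 F lane -0.25 0.3 -0.05 open 0.0559 tilt [ 2.e-04  0.e+00 -1.e+00]
0.96 365.0 167.5 20.52447509765625 [ 0.40671154 -0.01235721  0.015     ]
0.84 407.5816345214844 246.96356201171875 24.497282028198242 [0.53039463 0.18535533 0.015     ]
0.74 230.78848266601562 222.7432098388672 23.276975631713867 [ 0.71804714 -0.10841014  0.015     ]
```

Emit:
step_arm(
  deltas=[
    {"offset": [0.2, 0, 0], "roll": 0},
    {"offset": [0.2, 0, 0], "roll": 0},
    {"offset": [0.2, 0, 0], "roll": 0},
    {"offset": [0.2, 0, 0], "roll": 0},
    {"offset": [0.2, 0, 0], "roll": 0},
    {"offset": [0.2, 0, 0], "roll": 0},
    {"offset": [0, 0, 0], "roll": 0},
  ],
)

```text
t: 15.1
tool_pos: [0.5262, 0.1534, 0.0156]
orientation: [-2.329, -2.108, -0.0]
force: [-0.0, 0.2, -0.2]
opening: 0.0559
```

Emit:
step_arm(
  deltas=[
    {"offset": [0.2, 0, 0], "roll": 0},
    {"offset": [0.2, 0, 0], "roll": 0},
    {"offset": [0.2, 0, 0], "roll": 0},
    {"offset": [0.2, 0, 0], "roll": 0},
    {"offset": [0.2, 0, 0], "roll": 0},
    {"offset": [0.2, 0, 0], "roll": 0},
    {"offset": [0, 0, 0], "roll": 0},
  ],
)

```text
t: 15.98
tool_pos: [0.5274, 0.1653, 0.0156]
orientation: [-2.329, -2.108, -0.0]
force: [0.2, -0.1, -0.2]
opening: 0.0564
```

```bash
python3 -c "
from h import *
for i in range(4): where();p=cams.read_camera('scene')
cv2.imwrite('pics/s4.png',cv2.resize(p['pixels'][200:350,340:530,::-1],None,fx=4,fy=4,interpolation=cv2.INTER_CUBIC))
"
```

```text
t 15.97 tcp [0.5274 0.1653 0.0156] yaw 84.28 lane -0.0938 -0.0001 F lane -0.07 -0.23 -0.22 open 0.0564 tilt [ 2.e-04 -1.e-04 -1.e+00]
t 16.02 tcp [0.5274 0.1653 0.0156] yaw 84.28 lane -0.0938 -0.0001 F lane -0.12 0.06 0.31 open 0.0558 tilt [ 2.e-04  0.e+00 -1.e+00]
t 16.07 tcp [0.5274 0.1652 0.0156] yaw 84.27 lane -0.0938 -0.0001 F lane -0.27 -0.34 0.44 open 0.056 tilt [ 2.e-04  0.e+00 -1.e+00]
t 16.12 tcp [0.5274 0.1652 0.0157] yaw 84.27 lane -0.0939 -0.0001 F lane -0.08 0.11 0.32 open 0.056 tilt [ 2.e-04  1.e-04 -1.e+00]
```

View pics/s4.png

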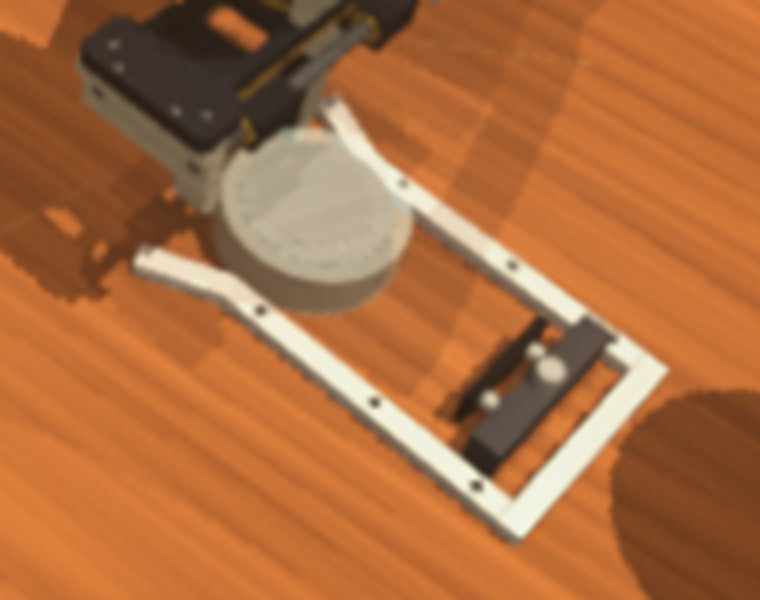

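The capsule is in the lane and centred, with no lateral force.

Emit:
step_arm(
  deltas=[
    {"offset": [0.2, 0, 0], "roll": 0},
    {"offset": [0.2, 0, 0], "roll": 0},
    {"offset": [0.2, 0, 0], "roll": 0},
    {"offset": [0.2, 0, 0], "roll": 0},
    {"offset": [0.2, 0, 0], "roll": 0},
    {"offset": [0.2, 0, 0], "roll": 0},
    {"offset": [0, 0, 0], "roll": 0},
  ],
)

```text
t: 17.05
tool_pos: [0.5286, 0.1773, 0.0156]
orientation: [-2.329, -2.108, -0.0]
force: [-0.1, -0.2, 0.4]
opening: 0.0559
```

Emit:
step_arm(
  deltas=[
    {"offset": [0.2, 0, 0], "roll": 0},
    {"offset": [0.2, 0, 0], "roll": 0},
    {"offset": [0.2, 0, 0], "roll": 0},
    {"offset": [0.2, 0, 0], "roll": 0},
    {"offset": [0.2, 0, 0], "roll": 0},
    {"offset": [0, 0, 0], "roll": 0},
  ],
)

```text
t: 17.8
tool_pos: [0.5296, 0.1872, 0.0156]
orientation: [-2.329, -2.108, -0.0]
force: [-0.3, 0.7, -0.1]
opening: 0.0559
```

```bash
cat > f.py <<'E'
from h import *
d=np.array([.1001,.995]);n=np.array([-d[1],d[0]]);F=[]
for i in range(6): F.append(robot.read_state()['force'][:2]);cams.read_camera('top')
F=np.mean(F,0);print('mean F lane %.2f lat %.2f'%(F@d,F@n));where()
E
python3 f.py
python3 -c "
from h import *
p=cams.read_camera('top')
f=lambda c:[(c[0]+.5)/6-.5+140,(c[1]+.5)/6-.5+170]
d=np.array([.1001,.995])
for c in [(222,195),(207,265),(200,338)]: print((ray(p,f(c),.024)[:2]-[.5367,.2586])@d)"
```

```text
mean F lane 0.17 lat -0.03
t 18.10 tcp [0.5296 0.187  0.0157] yaw 84.27 lane -0.072 -0.0001 F lane -0.23 0.39 -0.41 open 0.0562 tilt [ 1.e-04  0.e+00 -1.e+00]
0.04947168608654316
0.050967056191687475
0.04917607384502078
```

Emit:
step_arm(
  deltas=[
    {"offset": [0.2, 0, 0], "roll": 0},
    {"offset": [0.2, 0, 0], "roll": 0},
    {"offset": [0.2, 0, 0], "roll": 0},
    {"offset": [0.2, 0, 0], "roll": 0},
    {"offset": [0.2, 0, 0], "roll": 0},
    {"offset": [0.2, 0, 0], "roll": 0},
    {"offset": [0, 0, 0], "roll": 0},
  ],
)

```text
t: 19.02
tool_pos: [0.5308, 0.1992, 0.0156]
orientation: [-2.329, -2.108, -0.0]
force: [-0.7, 0.4, -0.6]
opening: 0.0562
```

Emit:
step_arm(
  deltas=[
    {"offset": [0.2, 0, 0], "roll": 0},
    {"offset": [0.2, 0, 0], "roll": 0},
    {"offset": [0.2, 0, 0], "roll": 0},
    {"offset": [0.2, 0, 0], "roll": 0},
    {"offset": [0, 0, 0], "roll": 0},
  ],
)

```text
t: 19.65
tool_pos: [0.5316, 0.2071, 0.0156]
orientation: [-2.329, -2.108, -0.0]
force: [0.7, -0.6, -0.2]
opening: 0.0558
```

```bash
python3 f.py
```

```text
mean F lane 0.14 lat 0.14
t 19.95 tcp [0.5317 0.2069 0.0157] yaw 84.27 lane -0.052 -0.0002 F lane 0.01 0.38 -0.2 open 0.0556 tilt [ 1.e-04  1.e-04 -1.e+00]
```

Emit:
step_arm(
  deltas=[
    {"offset": [0.1, 0, 0], "roll": 0},
    {"offset": [0.1, 0, 0], "roll": 0},
    {"offset": [0.1, 0, 0], "roll": 0},
    {"offset": [0.1, 0, 0], "roll": 0},
    {"offset": [0.1, 0, 0], "roll": 0},
    {"offset": [0.1, 0, 0], "roll": 0},
    {"offset": [0, 0, 0], "roll": 0},
    {"offset": [0, 0, 0], "roll": 0},
  ],
)

```text
t: 20.95
tool_pos: [0.5322, 0.2129, 0.0157]
orientation: [-2.33, -2.108, -0.0]
force: [-0.1, -0.0, -0.6]
opening: 0.0562
```

Emit:
step_arm(
  deltas=[
    {"offset": [0.1, 0, 0], "roll": 0},
    {"offset": [0.1, 0, 0], "roll": 0},
    {"offset": [0.1, 0, 0], "roll": 0},
    {"offset": [0, 0, 0], "roll": 0},
    {"offset": [0, 0, 0], "roll": 0},
  ],
)

```text
t: 21.58
tool_pos: [0.5325, 0.2159, 0.0156]
orientation: [-2.33, -2.108, -0.0]
force: [0.2, -0.3, 0.1]
opening: 0.0561
```

```bash
python3 f.py
```

```text
mean F lane -0.05 lat 0.03
t 21.88 tcp [0.5325 0.2158 0.0156] yaw 84.27 lane -0.043 -0.0001 F lane -0.07 -0.4 0.24 open 0.056 tilt [ 1.e-04  0.e+00 -1.e+00]
```

Emit:
step_arm(
  deltas=[
    {"offset": [0.1, 0, 0], "roll": 0},
    {"offset": [0.1, 0, 0], "roll": 0},
    {"offset": [0.1, 0, 0], "roll": 0},
    {"offset": [0, 0, 0], "roll": 0},
    {"offset": [0, 0, 0], "roll": 0},
  ],
)

```text
t: 22.5
tool_pos: [0.5328, 0.2189, 0.0156]
orientation: [-2.33, -2.108, -0.0]
force: [0.5, -0.5, -0.1]
opening: 0.0559
```

```bash
python3 f.py
```

```text
mean F lane -0.46 lat 0.16
t 22.80 tcp [0.5328 0.2188 0.0156] yaw 84.27 lane -0.04 -0.0001 F lane -0.22 0.13 0.16 open 0.0558 tilt [ 1.e-04 -0.e+00 -1.e+00]
```

Emit:
step_arm(
  deltas=[
    {"offset": [0.1, 0, 0], "roll": 0},
    {"offset": [0.1, 0, 0], "roll": 0},
    {"offset": [0, 0, 0], "roll": 0},
    {"offset": [0, 0, 0], "roll": 0},
  ],
)

```text
t: 23.3
tool_pos: [0.533, 0.2208, 0.0156]
orientation: [-2.33, -2.108, -0.0]
force: [0.1, -1.3, -0.2]
opening: 0.056
```

```bash
python3 f.py
```

```text
mean F lane -0.27 lat 0.27
t 23.60 tcp [0.533  0.2208 0.0157] yaw 84.27 lane -0.038 -0.0001 F lane -0.77 0.07 -0.32 open 0.056 tilt [ 0.e+00  1.e-04 -1.e+00]
```

Emit:
step_arm(
  deltas=[
    {"offset": [0.1, 0, 0], "roll": 0},
    {"offset": [0.1, 0, 0], "roll": 0},
    {"offset": [0, 0, 0], "roll": 0},
    {"offset": [0, 0, 0], "roll": 0},
  ],
)

```text
t: 24.1
tool_pos: [0.5332, 0.2229, 0.0157]
orientation: [-2.33, -2.108, -0.0]
force: [1.2, 0.2, 0.4]
opening: 0.0561
```

```bash
python3 f.py
```

```text
mean F lane -0.85 lat -0.22
t 24.40 tcp [0.5332 0.2228 0.0156] yaw 84.27 lane -0.036 -0.0001 F lane -1.07 -0.35 -0.15 open 0.0561 tilt [ 1.e-04  0.e+00 -1.e+00]
```

Emit:
step_arm(
  deltas=[
    {"offset": [0.1, 0, 0], "roll": 0},
    {"offset": [0.1, 0, 0], "roll": 0},
    {"offset": [0, 0, 0], "roll": 0},
    {"offset": [0, 0, 0], "roll": 0},
  ],
)

```text
t: 24.9
tool_pos: [0.5334, 0.2248, 0.0156]
orientation: [-2.33, -2.108, -0.0]
force: [-0.1, -1.1, 0.6]
opening: 0.0561
```

```bash
python3 f.py
```

```text
mean F lane -0.45 lat -0.03
t 25.20 tcp [0.5334 0.2248 0.0157] yaw 84.28 lane -0.0339 -0.0001 F lane -0.31 -0.48 0.32 open 0.0558 tilt [ 1.e-04  0.e+00 -1.e+00]
```

Emit:
step_arm(
  deltas=[
    {"offset": [0.1, 0, 0], "roll": 0},
    {"offset": [0.1, 0, 0], "roll": 0},
    {"offset": [0, 0, 0], "roll": 0},
    {"offset": [0, 0, 0], "roll": 0},
  ],
)

```text
t: 25.7
tool_pos: [0.5336, 0.2268, 0.0156]
orientation: [-2.33, -2.108, -0.0]
force: [-0.6, -0.5, 0.2]
opening: 0.0562
```

```bash
python3 f.py
```

```text
mean F lane -0.47 lat 0.17
t 26.00 tcp [0.5336 0.2268 0.0156] yaw 84.27 lane -0.032 -0.0001 F lane -0.87 -0.89 -0.34 open 0.0561 tilt [ 0. -0. -1.]
```

Emit:
step_arm(
  deltas=[
    {"offset": [0.1, 0, 0], "roll": 0},
    {"offset": [0.1, 0, 0], "roll": 0},
    {"offset": [0, 0, 0], "roll": 0},
    {"offset": [0, 0, 0], "roll": 0},
  ],
)

```text
t: 26.5
tool_pos: [0.5338, 0.2284, 0.0156]
orientation: [2.33, 2.107, -0.001]
force: [-0.4, -3.9, 1.6]
opening: 0.0561
```

```bash
python3 f.py
```

```text
mean F lane -4.67 lat -0.23
t 26.80 tcp [0.5338 0.2286 0.0156] yaw 84.27 lane -0.0301 -0.0001 F lane -5.29 -0.43 1.0 open 0.0562 tilt [-1.e-04 -1.e-04 -1.e+00]
```

Contact: about 4.5 N after roughly 2 mm. Another 1.8 mm should give about 8 N.

Emit:
step_arm(
  deltas=[
    {"offset": [0.06, 0, 0], "roll": 0},
    {"offset": [0.06, 0, 0], "roll": 0},
    {"offset": [0.06, 0, 0], "roll": 0},
    {"offset": [0, 0, 0], "roll": 0},
  ],
)

```text
t: 27.3
tool_pos: [0.5339, 0.2299, 0.0156]
orientation: [2.329, 2.107, -0.001]
force: [-0.7, -7.9, 1.1]
opening: 0.0559
```

```bash
python3 f.py
```

```text
mean F lane -7.35 lat -0.01
t 27.60 tcp [0.5339 0.2299 0.0155] yaw 84.27 lane -0.0288 -0.0001 F lane -7.03 -0.58 0.97 open 0.056 tilt [-1.e-03 -2.e-04 -1.e+00]
```

Emit:
step_arm(
  deltas=[
    {"offset": [0.03, 0, 0], "roll": 0},
    {"offset": [0, 0, 0], "roll": 0},
    {"offset": [0, 0, 0], "roll": 0},
    {"offset": [0, 0, 0], "roll": 0},
    {"offset": [0, 0, 0], "roll": 0},
    {"offset": [0, 0, 0], "roll": 0},
    {"offset": [0, 0, 0], "roll": 0},
    {"offset": [0, 0, 0], "roll": 0},
    {"offset": [0, 0, 0], "roll": 0},
    {"offset": [0, 0, 0], "roll": 0},
    {"offset": [0, 0, 0], "roll": 0},
  ],
)

```text
t: 28.98
tool_pos: [0.5339, 0.2301, 0.0155]
orientation: [2.329, 2.107, -0.002]
force: [0.3, -7.7, 2.1]
opening: 0.0558
```

```bash
python3 f.py
```

```text
mean F lane -8.09 lat -0.06
t 29.27 tcp [0.534  0.2301 0.0156] yaw 84.26 lane -0.0287 -0.0001 F lane -8.42 -0.76 2.14 open 0.0561 tilt [-1.2e-03 -2.0e-04 -1.0e+00]
```

Held at about 8 N for more than 1.5 s. Easing off slowly.

Emit:
step_arm(
  deltas=[
    {"offset": [-0.04, 0, 0], "roll": 0},
    {"offset": [-0.04, 0, 0], "roll": 0},
    {"offset": [-0.04, 0, 0], "roll": 0},
    {"offset": [-0.04, 0, 0], "roll": 0},
    {"offset": [-0.04, 0, 0], "roll": 0},
    {"offset": [-0.04, 0, 0], "roll": 0},
    {"offset": [-0.04, 0, 0], "roll": 0},
    {"offset": [-0.04, 0, 0], "roll": 0},
    {"offset": [-0.04, 0, 0], "roll": 0},
    {"offset": [-0.04, 0, 0], "roll": 0},
    {"offset": [-0.04, 0, 0], "roll": 0},
    {"offset": [-0.04, 0, 0], "roll": 0},
  ],
)

```text
t: 30.78
tool_pos: [0.5336, 0.2262, 0.0158]
orientation: [-2.33, -2.108, -0.001]
force: [0.8, -0.9, 0.0]
opening: 0.0557
```

Emit:
step_arm(
  deltas=[
    {"offset": [-0.05, 0, 0], "roll": 0},
    {"offset": [-0.05, 0, 0], "roll": 0},
    {"offset": [-0.1, 0, 0], "roll": 0},
    {"offset": [-0.3, 0, 0], "roll": 0},
    {"offset": [-0.5, 0, 0], "roll": 0},
    {"offset": [-1, 0, 0], "roll": 0},
    {"offset": [-1, 0, 0], "roll": 0},
    {"offset": [0, 0, -2], "roll": 0},
    {"offset": [0, 0, -4], "roll": 0},
    {"offset": [0, 0, -4], "roll": 0},
    {"offset": [0, 0, -4], "roll": 0},
    {"offset": [0, 0, 0], "roll": 0},
  ],
)

```text
t: 32.28
tool_pos: [0.5337, 0.1972, 0.162]
orientation: [2.327, 2.105, 0.013]
force: [0.3, 0.8, -0.4]
opening: 0.0561
```

```bash
python3 -c "
from h import *
where()
d=np.array([.1001,.995]);n=np.array([-d[1],d[0]])
p=cams.read_camera('scene');q=cams.read_camera('top')
for c in (p,q):
  for k in ('medal_center','flat_a_center','loupe','gauge','coaster'):
   for r in cams.silhouettes(c,k):
    (x,y),rad=cv2.minEnclosingCircle(cv2.findNonZero(r['mask'].astype(np.uint8)));X=ray(c,(x,y),.03 if k[0]=='m' else .012);e=X[:2]-[.5367,.2586];print(k,round(r['score'],2),np.round([x,y,rad],1),X,'lane',e@d,e@n)
a=cv2.resize(p['pixels'][110:350,200:530,::-1],None,fx=2.4,fy=2.4,interpolation=cv2.INTER_CUBIC)
cv2.imwrite('pics/s5.png',a)
"
```

```text
t 32.27 tcp [0.5337 0.1972 0.162 ] yaw 84.27 lane -0.0614 -0.0031 F lane 0.79 -0.2 -0.38 open 0.0561 tilt [ 0.0036  0.0089 -1.    ]
medal_center 0.82 [443.6 275.2  26.4] [0.55090855 0.27340823 0.03      ] lane 0.01615646423514824 -0.012655202999446797
medal_center 0.75 [230.5 222.5  23.4] [ 0.72494983 -0.09793208  0.03      ] lane -0.33590561429418314 -0.22299744255673892
medal_center 0.46 [439.5 279.5  67.1] [0.56370434 0.27249514 0.03      ] lane 0.016528801185982968 -0.0254784168573256
flat_a_center 0.88 [282.6 183.5  13.6] [ 0.56749999 -0.11432403  0.012     ] lane -0.3679763317342925 -0.06797568986033242
loupe 0.75 [268.2 126.8  11.7] [ 0.44804858 -0.28661739  0.012     ] lane -0.5513653108957692 0.03363190507852384
gauge 0.55 [439.  278.5  67.8] [0.54953273 0.26761592 0.012     ] lane 0.010255398521016422 -0.011866074025721965
coaster 0.76 [209.  156.   21.2] [ 0.61936527 -0.30622271  0.012     ] lane -0.5537237990334026 -0.13879069669641306
medal_center 0.89 [313.9 275.4  20.3] [ 0.40157041 -0.01642576  0.03      ] lane -0.2871771002768361 0.10692386093479307
medal_center 0.64 [290.6 144.7  18. ] [0.70652285 0.03923903 0.03      ] lane -0.20126489586531685 -0.19093176378641208
flat_a_center 0.8 [358.  207.5  12.8] [ 0.55913324 -0.11952998  0.012     ] lane -0.37399375998153644 -0.060171888226755954
loupe 0.62 [433.  258.   15.8] [ 0.44082367 -0.29159784  0.012     ] lane -0.5570440753445002 0.04032214196226951
gauge 0.79 [290.6 143.9  18.6] [0.71426367 0.04034936 0.012     ] lane -0.1993852641958368 -0.19852273654098862
coaster 0.55 [439.6 185.2  21.5] [ 0.61311176 -0.31542064  0.012     ] lane -0.5635017207619406 -0.13348916799287816
```

View pics/s5.png

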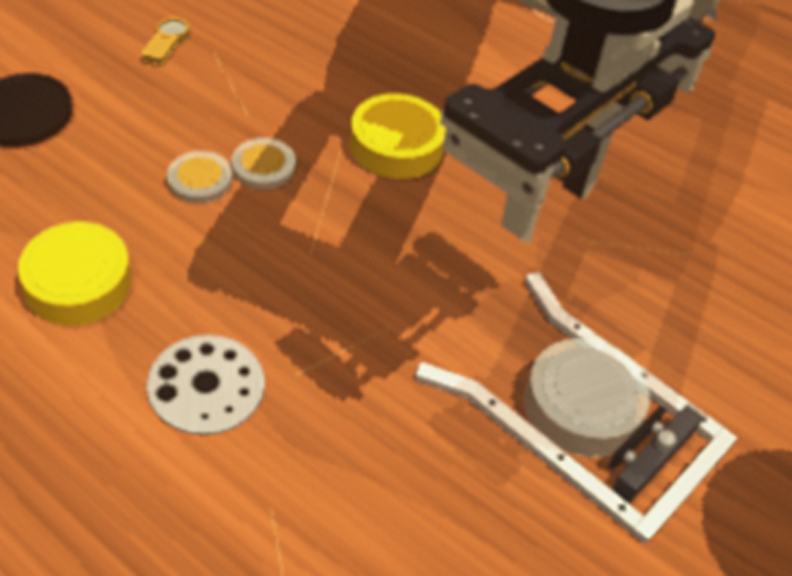

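The capsule lies in the cradle at crop (588,395), the flats are in place and the arm is clear.

```bash
python3 -c "
from h import *
where();print(robot.close_job())"
```

```text
t 32.88 tcp [0.5303 0.1962 0.1552] yaw 84.27 lane -0.0628 0.0001 F lane -1.22 1.0 0.38 open 0.0563 tilt [-3.e-04 -7.e-04 -1.e+00]
the job is handed in; nothing more can be done
None
```

I pushed the big capsule off the two flat ones and into the cradle, then handed the job in at 32.9 s. No verdict is reported.

- **Push:** I used the two open fingers as a fork about 16 mm above the desk, passing over the flat capsules. The capsule went diagonally to the mouth and then straight down the lane. Average force across the lane stayed below 0.3 N wherever I measured it.
- **Stop:** By feel, the pad met the capsule with its centre about 11 mm beyond the cradle's origin. I pressed to a mean of 8.1 N (about 4 mm of spring) and held it for about 1.6 s. The highest force in any reading was about 8.4 N. Then I eased off at 0.4 mm per step.
- **Last checks:**
    - The last picture shows the capsule flat between the rails, near the stop, with the gripper clear above it.
    - The one flat capsule the networks reported was within about 1 mm of its starting position. The other looks unmoved in the picture.
    - The loupe, gauge plate and coaster also appear unmoved.

Two checks disagreed or failed:
- **Scene-camera outline:** it put the capsule 13 mm to the side of the lane's centre line. That would place it inside a rail, so I took it as an error from fitting a circle to an oblique view. The picture shows the capsule between the rails, and the 95 mm lane leaves it only 2.5 mm of play each side.
- **Top view:** the arm hid the capsule there, so I have no second measurement of its final position.

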